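# Fit the tapered plug of the coolant cock

### The arm

A 6-joint arm with a two-finger parallel gripper is mounted at the origin on the work surface. World frame = base frame: x ahead of the robot, y to its left, z up, the work surface at z = 0. Lengths are in m, angles in rad, forces in N, time in s.
With the tool pointing down it reaches from about 0.3 to 0.775 m from the base axis. Payload 14.6 kg.
Tool frame: the origin (TCP) lies midway between the tips of the shut fingers; the grasp point (between the pads) lies 19 mm behind it; z points along the fingers, y is the line along which they close (so a half turn about z gives the same grasp; the last joint's range is limited). The gripper opens to 94 mm and grips with 3 to 60 N. Pads are 16 mm wide; open, the fingers measure 119 mm over their backs; the gripper's body (75 mm by 177 mm) begins 78 mm behind the grasp point.
Start: joints at [-1.394, 0.3, 1.521, -0, 1.321, -0.067], TCP at [0.133, -0.534, 0.205] pointing down, gripper open.
Joint ranges: [-3.03, 3.03], [-0.79, 2.21], [0.23, 2.52], [-1.04, 4.18], [0, 3.07], [-2.55, 2.55]. Speed limits (rad/s): [2.22, 2.22, 2.57, 3.14, 3.14, 3.14].

### API

Orientations are given as [roll, pitch, yaw] about the fixed x, y, z axes, in that order (R = Rz(yaw) Ry(pitch) Rx(roll)).
In Python, from station import telemetry, optics, ctrl gives the robot as it stands.
- The arm moves only by the tool carry_out, never from a script. Its argument "plan" is a list that holds one entry, the list of rows, each a list of 7 numbers: the shift along the tool's x, y, z in mm, then the turn, a rotation vector about the tool's x, y, z in rad, then the finger opening in mm, from 0 to 94. A call has 1 to 20 rows; each row shifts and turns the commanded pose from where the row before left it, along the tool's axes as they then stand; what a row does not reach is not made up. A row lasts 1/12 s, in which the tool goes at most 41.7 mm and 7.16 degrees, less where a joint would pass 70% of its speed; a pose out of reach is approached as far as the arm can. A call with a gripper value outside its range is refused whole. The fingers move at their own pace and stop on an object; "squeeze" is the grip in N (left out, the last holds). Time passes only in rows, so rows that do not move let the fingers close. It gives the time, the measured TCP pose, the force, the opening and the grip force at its end, in the units of the state.
- telemetry.get_obs(): the state, without advancing time (a new reading comes with each control period).
- optics.camera(name): name is "side" or "top"; returns a dict with "pixels" (420x560x3 uint8, red, green, blue), "intrinsics" (3x3 intrinsics, pixels), "origin" and "rotation" of the camera in the world. Camera axes: x right, y down, z forward; pixel columns grow to the right and rows downward; lengths in m; the calibration is good to about 2 mm. A picture is of the moment at which its call begins. There is no depth.
- ctrl.hand_in(): hands the job in; it is judged then, once.
The state is a dict: "time_s": time; "qpos": joint angles; "joint_vel": joint speeds; "tau": joint torques, N m; "ee_pos": TCP position; "eef_rot": TCP orientation; "force": force on the tool from outside, world axes, zero at the start; "moment": the same for the moment, N m; "grip_width": finger opening in m; "grip_force": force on a finger pad.
Only numpy, scipy, OpenCV 4.12 (cv2) and the standard library are available. Lean on these libraries where they do the work, as an engineer would, in place of code of your own. Each camera call takes 0.05 s, during which the arm holds its last target. There are 200 camera calls.

### The job

The T-handled brass plug of the glass drill's coolant cock stands in the wooden rack after cleaning. Set it upright (do not drop it) in the mouth of the cock with its handle in line with the two pipe stubs, then press it down steadily while turning it a quarter turn either way, so that the taper wedges fully home with the flange down on the brass rim and the handle square across the stubs, and let go. Press gently enough that the cock's rubber mount is never squashed more than 12 mm, and leave the round-headed spare plug and the tools lying about where they are.

Things in the scene. Friction and masses are not known exactly. Their poses are not given: they have to be found in the camera images.
- plug: the brass plug to fit, 120 g, told by its T-handle; at the start it stands upright in one of the rack's holes. Origin: centre of the underside of its flange; z up along its axis, x along the handle bar. Flange 33 mm across, 5 mm thick (z 0 to 5), neck 14 mm across (z 5 to 16), then the handle bar.
- plug_bar (a point): centre of the plug's handle bar, 26 mm above the plug's origin: bar 56 mm long (x), 12 mm thick (y), 20 mm tall (z). Grip it from above across the 12 mm, firmly (40 N or more): turning takes up to about 0.3 N m.
- plug_tip (a point): lower tip of the plug's taper, 36 mm below its origin. The taper is round, 24 mm across at the flange and 14 mm here.
- cock_mouth (a point): centre of the cock's mouth, in the plane of its flat hexagonal brass rim (37 mm across, 88 mm above the bench at rest; sinks with the mount); z up, x along the pipe stubs. The tapered hole lets the plug drop in until its flange is about 5 mm above the rim, where it starts to wedge. Fully home: flange on the rim, this point and the plug's origin together.
- cock_stubs (a point): on the cock's axis at the height of its two brass pipe stubs, 28 mm below the mouth; the stubs, 16 mm thick with 24 mm end nuts, stick out 59 mm along this point's +x and -x. How the taper behaves: a straight push gets the plug home only beyond 20 N; while it is being turned, 10 to 15 N carries it home within a quarter turn, and it stays wedged when let go.
- cock (a joint): how far the cock's barrel has sunk on its rubber mount, m: 0 at rest, about 0.67 mm for each newton of downward push (10 N: 6.7 mm, 15 N: 10 mm), springs back when released; more than 12 mm (18 N) is too hard.
- rack: wooden block 70 mm (its x) by 170 mm (its y) by 50 mm tall, fixed, origin at the centre of its underside; two 26 mm round holes 45 mm deep at 45 mm either side of its centre along y hold the plug and the spare, flanges resting on its top.
- spare: bystander: spare brass plug with a round head 30 mm across and 18 mm tall (top 33 mm above its flange underside, the origin) in the rack's other hole; leave alone.
- sponge: bystander: sponge block 90 x 60 x 30 mm, origin at the centre of its underside.
- cutter: bystander: pencil-shaped glass cutter, 16 mm thick, 132 mm long along its x, origin under it near the middle.
- lifter: bystander: one-cup suction lifter, cup 90 mm across, handle 20 x 75 mm, 42 mm tall, origin at the centre of its underside.
Not all that is in view belongs to the job. Leave any blue or grey look-alike of the plug alone.

How it is judged:
On the way:
1. the plug stands in the mouth of the cock with its handle in line with the pipe stubs (horizontal distance between plug and cock_mouth below 0.005 m and z of plug in the frame of cock_mouth below 0.008 m and angle between plug's own z axis and vertical below 0.15 rad and angle between the x axis of plug and the x axis of cock_mouth, either way round below 0.3 rad), for 0.2 s.
At the end, for the whole second after the job is handed in: the released plug is at rest in the cock with its flange within 1.5 mm of the rim, upright, its handle within 13 degrees of square across the pipe stubs, and the mount has sprung back up (within 3 mm) (z of plug in the frame of cock_mouth between -0.003 and 0.0015 m and horizontal distance between plug and cock_mouth below 0.004 m and angle between plug's own z axis and vertical below 0.07 rad and angle between the x axis of plug and the x axis of cock_mouth, either way round above 1.34 rad and value of joint cock below 0.003 m and linear speed of plug below 0.02 m/s); the robot touches nothing.
It fails at once if the plug dropped into the cock (let go and falling faster than 0.5 m/s) (linear speed of plug above 0.5 m/s and horizontal distance between plug and cock_mouth below 0.1 m and not (contact force between the fingers and plug above 0.05 N)).
It fails at once if the rubber mount squashed more than 12 mm (value of joint cock above 0.012 m).
It fails at once if the spare plug moved more than 20 mm (distance of spare from where it was at the start of the episode above 0.02 m).
It fails at once if the sponge, cutter or lifter moved more than 30 mm (distance of any of sponge, cutter, lifter from where it was at the start of the episode above 0.03 m).
It also fails if it takes over 64 s, if anything falls off the work surface, if the arm or the gripper's body presses on something with over 40 N, if the wrist force passes 120 N, or if a joint passes its speed limit or range.

## Working session

There is one attempt and no reset: what is moved stays moved. The work goes in short steps, Python scripts to look and compute and a tool call to move; the robot and the scene stay as the last step left them, time stands still between calls to the robot, and variables do not carry over. Pictures are saved under pics/ and viewed, at most 10 in all, crops included, and the job is handed in when it is done.

Besides the shell and the picture viewer there is one more tool, called after "Request:" as name(argument=value, ...) on one line, values as JSON. carry_out: Moves the arm, as the interface text tells. Its arguments: {"type":"object","properties":{"plan":{"type":"array","items":{"type":"array","items":{"type":"array","items":{"type":"number"}}}},"squeeze":{"type":"number"}},"required":["plan"]}

```bash
mkdir -p pics; cat > h.py <<'E'
import numpy as np,cv2
from station import telemetry,optics,ctrl
def snap(n,f):
    c=optics.camera(n); im=c["pixels"]; cv2.imwrite(f,im[:,:,::-1]); 
    np.savez(f"{n}.npz",K=c["intrinsics"],o=c["origin"],R=c["rotation"],im=im); return c
def ld(n): return np.load(f"{n}.npz")
def w(n,u,v,z):
    c=ld(n); d=c["R"]@np.linalg.inv(c["K"])@np.array([u,v,1.]); o=c["o"]; return o+d*(z-o[2])/d[2]
def px(n,p):
    c=ld(n); q=c["K"]@(c["R"].T@(np.array(p)-c["o"])); return q[:2]/q[2]
def crop(n,u0,v0,u1,v1,f,s):
    im=ld(n)["im"][v0:v1,u0:u1,::-1]; cv2.imwrite(f,cv2.resize(im,None,fx=s,fy=s,interpolation=cv2.INTER_CUBIC))
E
python3 -c "
from h import *
for n in('top','side'):
    c=snap(n,f'pics/{n}0.png'); print(n,c['intrinsics'],c['origin'],c['rotation'])
print(telemetry.get_obs())"
```

```text
top [[479.75600613   0.         286.87543736]
 [  0.         479.75600613 208.42139501]
 [  0.           0.           1.        ]] [ 0.43816358 -0.02066563  1.12998071] [-3.02331879  0.00763734 -1.57874293]
side [[382.42019152   0.         288.81610896]
 [  0.         382.42019152 207.4894332 ]
 [  0.           0.           1.        ]] [ 0.31769458 -0.78115882  0.7527332 ] [-2.26880391e+00 -1.94692075e-03 -2.74516017e-01]
{'time_s': 0.1, 'qpos': array([-1.39360098e+00,  3.00399548e-01,  1.52149975e+00,  2.61829593e-05,
        1.32068958e+00, -6.66257818e-02]), 'joint_vel': array([ 0.00040297, -0.00197048, -0.00341705, -0.00031982,  0.00120655,
        0.00085077]), 'tau': array([ 6.31894327e-04, -5.32644188e+01, -3.53283012e+01,  7.09981145e-02,
        2.34709441e-02, -4.80254232e-05]), 'ee_pos': array([ 0.13272727, -0.53351339,  0.20495998]), 'eef_rot': array([-3.14060033e+00, -9.16305535e-05,  2.43814588e-01]), 'force': array([ 0.30536263, -0.42831707, -0.75912198]), 'moment': array([ 0.01039914, -0.0056645 , -0.01553704]), 'grip_force': 0.0, 'grip_width': 0.09395355375268581}
```

View pics/top0.png

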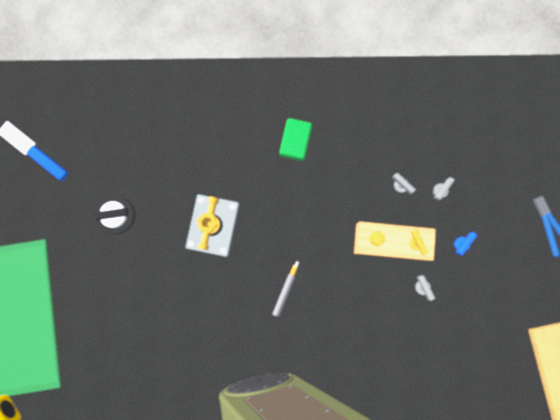

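View pics/side0.png

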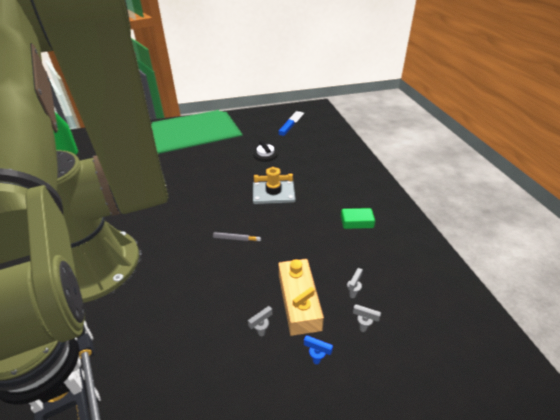

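The top view shows T-handled candidates at (419,242), brass and standing in the rack; (465,243), blue; and (403,184), (443,188) and (425,288), all grey. Only the brass one in the rack fits the description. The round spare is at (377,239) and the cock at (209,224). I'll confirm in one enlarged crop of each.

```bash
sed -i 's/^import numpy.*/&\nfrom scipy.spatial.transform import Rotation as Ro/; s/R=c\["rotation"\]/R=Ro.from_euler("xyz",c["rotation"]).as_matrix()/' h.py
python3 -c "
from h import *
for n in('top','side'): snap(n,f'pics/{n}1.png')
a=ld('top')['im'][:,:,::-1]; b=ld('side')['im'][:,:,::-1]
r=lambda i,u,v,s:cv2.resize(i[v:v+int(300/s),u:u+int(400/s)],(400,300),interpolation=cv2.INTER_CUBIC)
cv2.imwrite('pics/c1.png',np.vstack([np.hstack([r(a,350,210,4),r(a,165,188,5)]),np.hstack([r(b,260,255,4),r(b,235,160,5)])]))
print(w('top',209,224,.088),w('top',419,242,.086), px('side',w('top',209,224,.088)),px('side',w('top',419,242,.086)))
"
```

```text
[0.52932426 0.15646754 0.088     ] [ 0.48640848 -0.29964554  0.086     ] [271.78920878 172.05482228] [303.09581771 293.24223103]
```

View pics/c1.png

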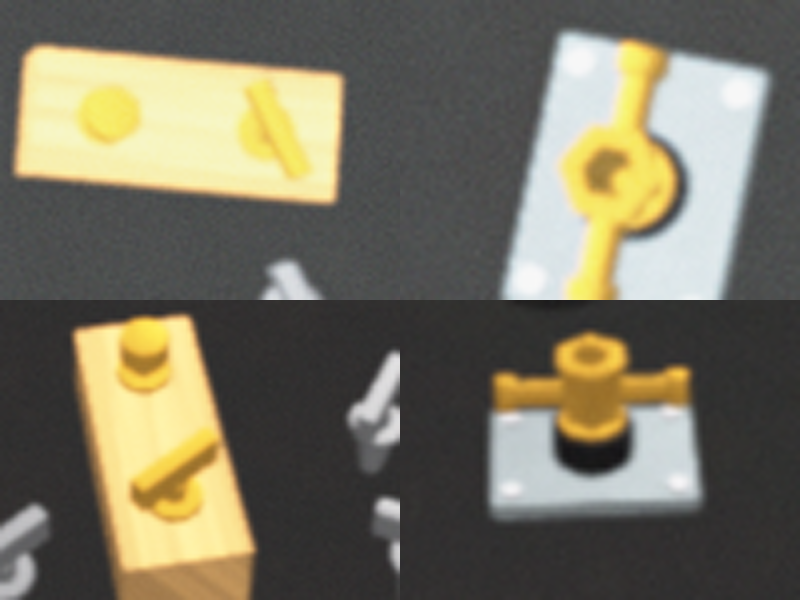

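```bash
cat > m.py <<'E'
from h import *
from scipy.optimize import least_squares
T=lambda x,y:(350+x/4,210+y/4); C=lambda x,y:(165+(x-400)/5,188+y/5)
S=lambda x,y:(260+x/4,255+(y-300)/4); D=lambda x,y:(235+(x-400)/5,160+(y-300)/5)
p=np.array([w('top',*T(*q),.05) for q in[(27,47),(343,73),(335,203),(15,177)]])
c=p.mean(0); e=p[1]-p[0]+p[2]-p[3]; print('rack',c,np.linalg.norm(p-np.roll(p,-1,0),axis=1)); e/=np.linalg.norm(e)
print('holes',c+.045*e,c-.045*e)
print('bar',w('top',*T(280,130),.086),w('side',*S(177,463),.086),'flange side',w('side',*S(172,493),.055), 'spare top',w('top',*T(108,114),.083))
a,b=w('top',*T(258,85),.086),w('top',*T(301,176),.086); print('baryaw',np.arctan2(*(a-b)[1::-1]),np.linalg.norm(a-b))
a,b=w('side',*S(140,483),.084),w('side',*S(213,438),.084); print('baryaw side',np.arctan2(*(b-a)[1::-1]),np.linalg.norm(a-b))
print('mouth',w('top',*C(605,172),.088),w('side',*D(590,355),.088))
n=[w('side',*D(507,392),.06),w('side',*D(678,386),.06)]; print('stub side',n,np.arctan2(*(n[1]-n[0])[1::-1]),np.linalg.norm(n[1]-n[0]),(n[0]+n[1])/2)
# yellow blob of cock, top
im=ld('top')['im']; hsv=cv2.cvtColor(im,cv2.COLOR_RGB2HSV); m=cv2.inRange(hsv,(15,120,90),(35,255,255)); m[:,:170]=0;m[:,250:]=0
v,u=np.nonzero(m[190:260]); v+=190; print(u.min(),u.max(),v.min(),v.max())
t=(u[v<v.min()+5].mean(),v.min()+2.5); bt=(u[v>v.max()-5].mean(),v.max()-2.5); print(t,bt)
a,b=w('top',*t,.062),w('top',*bt,.062); print('stub top',a,b,np.arctan2(*(a-b)[1::-1]),np.linalg.norm(a-b),(a+b)/2)
E
python3 m.py
```

```text
rack [ 0.49035611 -0.25545936  0.05      ] [0.17796784 0.07306248 0.17879099 0.07347192]
holes [ 0.48630547 -0.30027668  0.05      ] [ 0.49440675 -0.21064203  0.05      ]
bar [ 0.48530794 -0.30176577  0.086     ] [ 0.48681712 -0.30656288  0.086     ] flange side [ 0.48602824 -0.30285327  0.055     ] spare top [ 0.4949187 -0.2094558  0.083    ]
baryaw 0.40614422442941045 0.05381868778880779
baryaw side 0.3610940606080691 0.04960587371302204
mouth [0.5328842  0.16306253 0.088     ] [0.53422383 0.16094669 0.088     ]
stub side [array([0.4841149 , 0.17533964, 0.06      ]), array([0.58795699, 0.15303347, 0.06      ])] -0.21159320953616662 0.10621084735892042 [0.53603594 0.16418656 0.06      ]
198 220 196 248
(np.float64(212.96875), np.float64(198.5)) (np.float64(203.28571428571428), np.float64(245.5))
stub top [0.5890866  0.15259309 0.062     ] [0.48372672 0.17307506 0.062     ] -0.19200533844568562 0.10733226219214564 [0.53640666 0.16283408 0.062     ]
```

The brass T-plug in the rack at (420,242) is confirmed: the handle points yaw ≈0.39 and it sits at about (0.486,-0.301). The cock mouth is at about (0.534,0.162), with the stubs at yaw ≈-0.20.

```bash
cat >> h.py <<'E'
def go(x,y,z,yaw):
    o=telemetry.get_obs(); R=Ro.from_euler("xyz",o["eef_rot"]).as_matrix()
    G=Ro.from_euler("xyz",[np.pi,0,yaw]).as_matrix()
    print("mm",np.round(R.T@(np.array([x,y,z])-o["ee_pos"])*1e3,1),"rot",np.round(Ro.from_matrix(R.T@G).as_rotvec(),4),"t",o["time_s"],o["ee_pos"].round(4),o["eef_rot"].round(4),o["force"].round(1))
E
python3 -c "
from h import *
go(.486,-.301,.15,.39)"
```

```text
mm [ 399.  -140.4   55.2] rot [-6.000e-04 -1.000e-04 -1.462e-01] t 0.2 [ 0.1327 -0.5336  0.2051] [-3.141  -0.      0.2438] [ 0.3 -0.  -1.3]
```

Request:
carry_out(plan=[[[25,-8.8,3.4,0,0,0,50],[25,-8.8,3.4,0,0,0,50],[25,-8.8,3.4,0,0,0,50],[25,-8.8,3.4,0,0,0,50],[25,-8.8,3.4,0,0,0,50],[25,-8.8,3.4,0,0,0,50],[25,-8.8,3.4,0,0,0,50],[25,-8.8,3.4,0,0,0,50],[25,-8.8,3.4,0,0,0,50],[25,-8.8,3.4,0,0,0,50],[25,-8.8,3.4,0,0,0,50],[25,-8.8,3.4,0,0,0,50],[25,-8.8,3.4,0,0,0,50],[25,-8.8,3.4,0,0,0,50],[25,-8.8,3.4,0,0,0,50],[24,-8.4,4.2,0,0,0,50],[0,0,0,0,0,-0.073,50],[0,0,0,0,0,-0.073,50],[0,0,0,0,0,0,50],[0,0,0,0,0,0,50]]], squeeze=50)

```text
time_s: 1.87
ee_pos: [0.486, -0.3012, 0.1501]
eef_rot: [-3.141, 0.0, 0.388]
force: [-0.4, 0.1, 0.9]
grip_width: 0.05
grip_force: 0.0
```

```bash
python3 -c "
from h import *
go(.486,-.301,.061,.39)
snap('side','pics/s2.png');snap('top','pics/t2.png')
a=ld('top')['im'][:,:,::-1]; b=ld('side')['im'][:,:,::-1]
r=lambda i,u,v,s:cv2.resize(i[v:v+int(500/s),u:u+int(400/s)],(400,500),interpolation=cv2.INTER_CUBIC)
cv2.imwrite('pics/c2.png',np.hstack([r(a,365,180,4),r(b,250,220,4)]))"
```

```text
mm [ 0.1 -0.1 89.1] rot [-0.0002  0.0002 -0.0024] t 1.8667 [ 0.486  -0.3012  0.1501] [-3.1414e+00  2.0000e-04  3.8760e-01] [-0.4  0.1  0.9]
```

View pics/c2.png

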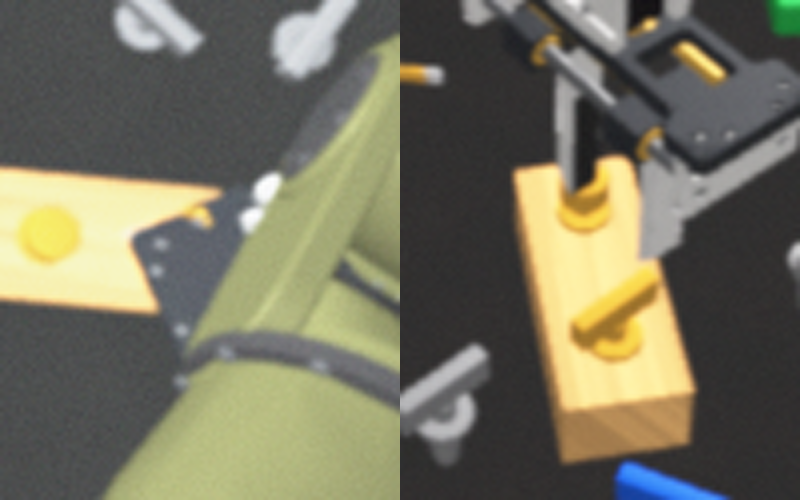

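The side view shows the fingers at crop (575,130) and (655,220), straddling the bar at (620,305), with the spare clear. I'll descend and close.

Request:
carry_out(plan=[[[0,0,15,0,0,0,50],[0,0,15,0,0,0,50],[0,0,15,0,0,0,50],[0,0,15,0,0,0,50],[0,0,10,0,0,0,50],[0,0,10,0,0,0,50],[0,0,9,0,0,0,50],[0,0,0,0,0,0,30],[0,0,0,0,0,0,20],[0,0,0,0,0,0,16],[0,0,0,0,0,0,14],[0,0,0,0,0,0,0],[0,0,0,0,0,0,0],[0,0,0,0,0,0,0],[0,0,0,0,0,0,0],[0,0,0,0,0,0,0]]], squeeze=50)

```text
time_s: 3.3
ee_pos: [0.4863, -0.3013, 0.0617]
eef_rot: [3.141, -0.0, 0.39]
force: [-0.3, 0.3, 4.5]
grip_width: 0.0121
grip_force: 49.9
```

Request:
carry_out(plan=[[[0,0,-3,0,0,0,0],[0,0,-7,0,0,0,0],[0,0,-15,0,0,0,0],[0,0,-20,0,0,0,0],[0,0,-20,0,0,0,0],[0,0,-20,0,0,0,0],[0,0,-20,0,0,0,0],[0,0,-20,0,0,0,0],[0,0,-10,0,0,0,0],[0,0,-5,0,0,0,0],[0,0,0,0,0,0,0]]])

```text
time_s: 4.22
ee_pos: [0.4862, -0.3012, 0.2018]
eef_rot: [3.141, -0.001, 0.39]
force: [-0.6, -0.6, -0.2]
grip_width: 0.0119
grip_force: 49.9
```

```bash
python3 -c "
from h import *
go(.534,.162,.20,-.2)
snap('side','pics/s3.png');crop('side',220,150,420,300,'pics/c3.png',4)"
```

```text
mm [ 220.2 -410.3    1.6] rot [ 0.0006 -0.0008  0.5898] t 4.2167 [ 0.4862 -0.3012  0.2018] [ 3.1408e+00 -5.0000e-04  3.8980e-01] [-0.6 -0.6 -0.2]
```

View pics/c3.png

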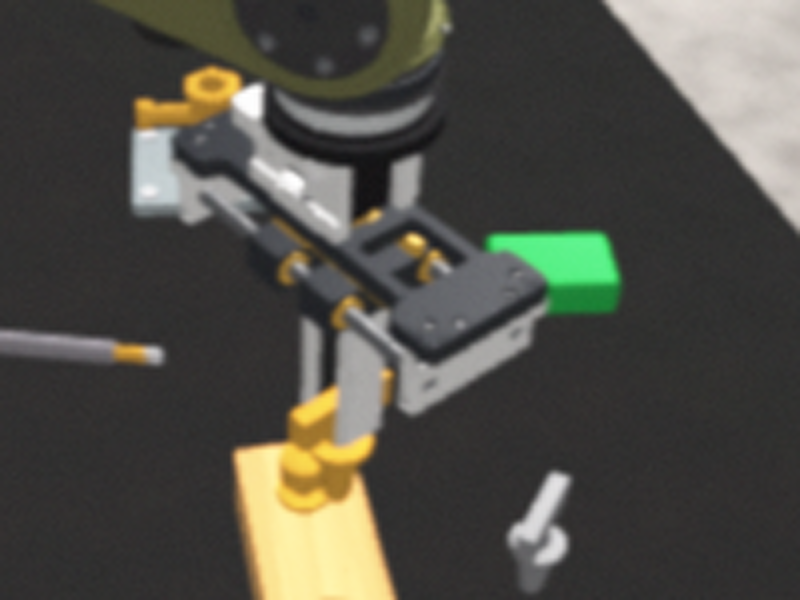

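The plug is held upright under the fingers at crop (330,430). I'll carry it over the cock.

Request:
carry_out(plan=[[[13,-24,0,0,0,0,0],[13,-24,0,0,0,0,0],[13,-24,0,0,0,0,0],[13,-24,0,0,0,0,0],[13,-24,0,0,0,0,0],[13,-24,0,0,0,0,0],[13,-24,0,0,0,0,0],[13,-24,0,0,0,0,0],[13,-24,0,0,0,0,0],[13,-24,0,0,0,0,0],[13,-24,0,0,0,0,0],[13,-24,0,0,0,0,0],[13,-24,0,0,0,0,0],[13,-24,0,0,0,0,0],[13,-24,0,0,0,0,0],[13,-24,0,0,0,0,0],[12,-26,0,0,0,0,0],[0,0,0,0,0,0,0]]])

```text
time_s: 5.77
ee_pos: [0.533, 0.1654, 0.1995]
eef_rot: [-3.14, 0.002, 0.393]
force: [-0.1, 0.5, -1.8]
grip_width: 0.0115
grip_force: 49.9
```

Request:
carry_out(plan=[[[0,0,0,0,0,0.098,0],[0,0,0,0,0,0.098,0],[0,0,0,0,0,0.098,0],[0,0,0,0,0,0.098,0],[0,0,0,0,0,0.098,0],[0,0,0,0,0,0.1,0],[0,0,15,0,0,0,0],[0,0,15,0,0,0,0],[0,0,15,0,0,0,0],[0,0,10,0,0,0,0],[0,0,0,0,0,0,0],[0,0,0,0,0,0,0]]])

```text
time_s: 6.77
ee_pos: [0.5335, 0.1615, 0.1457]
eef_rot: [3.141, 0.001, -0.2]
force: [-0.5, 0.5, -1.3]
grip_width: 0.0123
grip_force: 49.9
```

```bash
python3 -c "
from h import *
go(.534,.162,.104,-.2)
snap('side','pics/s4.png');snap('top','pics/t4.png')
a=ld('top')['im'][:,:,::-1]; b=ld('side')['im'][:,:,::-1]
r=lambda i,u,v,s:cv2.resize(i[v:v+int(500/s),u:u+int(400/s)],(400,500),interpolation=cv2.INTER_CUBIC)
cv2.imwrite('pics/c4.png',np.hstack([r(a,170,180,5),r(b,234,105,5)]))"
```

```text
mm [ 0.4 -0.7 41.7] rot [ 0.0006  0.0013 -0.0003] t 6.7667 [0.5335 0.1615 0.1457] [ 3.141e+00  1.300e-03 -2.003e-01] [-0.5  0.5 -1.3]
```

View pics/c4.png

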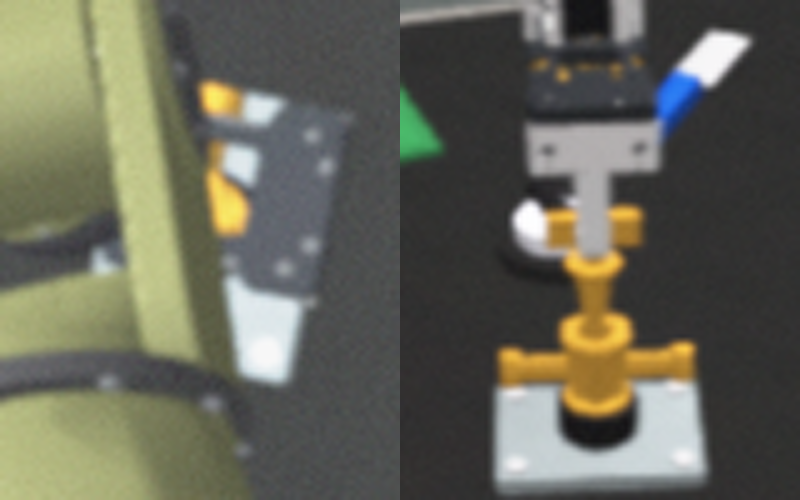

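```bash
python3 -c "
from h import *
p=(.5335,.1615)
print('pred plug flange top',px('side',[*p,.139]),'tip',px('side',[*p,.098]))
print('pred mouth',px('side',[*p,.088]),px('side',[.5335,.1635,.088]),px('side',[.5355,.1615,.088]),'obs',234+196.5/5,105+331/5)"
```

```text
pred plug flange top [272.29459205 156.70828809] tip [272.64336479 168.21021224]
pred mouth [272.72604234 170.9367752 ] [272.56892026 170.57773563] [273.36235287 170.83666528] obs 273.3 171.2
```

The side view shows the tip centred over the mouth, with the columns matching within 0.1 px. I'll lower slowly.

Request:
carry_out(plan=[[[0,0,6,0,0,0,0],[0,0,6,0,0,0,0],[0,0,5,0,0,0,0],[0,0,5,0,0,0,0],[0,0,4,0,0,0,0],[0,0,4,0,0,0,0],[0,0,0,0,0,0,0],[0,0,0,0,0,0,0]]])

```text
time_s: 7.53
ee_pos: [0.5337, 0.1617, 0.1161]
eef_rot: [3.141, 0.0, -0.2]
force: [-0.4, -0.2, -1.2]
grip_width: 0.0122
grip_force: 49.9
```

Request:
carry_out(plan=[[[0,0,2,0,0,0,0],[0,0,2,0,0,0,0],[0,0,2,0,0,0,0],[0,0,2,0,0,0,0],[0,0,0,0,0,0,0],[0,0,0,0,0,0,0]]])

```text
time_s: 8.03
ee_pos: [0.5337, 0.1618, 0.1081]
eef_rot: [-3.142, 0.0, -0.2]
force: [-0.4, 0.9, -1.0]
grip_width: 0.0119
grip_force: 49.9
```

Request:
carry_out(plan=[[[0,0,1,0,0,0,0],[0,0,1,0,0,0,0],[0,0,1,0,0,0,0],[0,0,1,0,0,0,0],[0,0,1,0,0,0,0],[0,0,0,0,0,0,0],[0,0,0,0,0,0,0],[0,0,0,0,0,0,0]]])

```text
time_s: 8.7
ee_pos: [0.5339, 0.1619, 0.1034]
eef_rot: [-3.141, -0.0, -0.2]
force: [0.5, 5.1, 3.0]
grip_width: 0.0122
grip_force: 50.0
```

```bash
python3 -c "
from h import *
for i in range(4): snap('side','pics/s5.png'); print(telemetry.get_obs()['force'].round(1),telemetry.get_obs()['moment'].round(2))"
```

```text
[-0.4  4.4  3.3] [ 1.15  0.08 -0.02]
[-0.   4.8  3.1] [ 1.24 -0.03 -0.02]
[0.1 5.3 2.5] [ 1.18 -0.03  0.01]
[-0.   5.   2.9] [ 1.2  -0.03  0.05]
```

Contact: 3 N down, but 5 N sideways in +y. I'll shift 1 mm in +y to relieve it.

Request:
carry_out(plan=[[[-0.1,-0.5,0,0,0,0,0],[-0.1,-0.5,0,0,0,0,0],[0,0,0,0,0,0,0],[0,0,0,0,0,0,0]]])

```text
time_s: 9.23
ee_pos: [0.5337, 0.1624, 0.1031]
eef_rot: [3.141, 0.0, -0.2]
force: [-0.7, 0.0, 0.9]
grip_width: 0.0119
grip_force: 49.9
```

Request:
carry_out(plan=[[[0,0,1,0,0,0,0],[0,0,1,0,0,0,0],[0,0,1,0,0,0,0],[0,0,1,0,0,0,0],[0,0,1,0,0,0,0],[0,0,1,0,0,0,0],[0,0,0,0,0,0,0],[0,0,0,0,0,0,0],[0,0,0,0,0,0,0]]])

```text
time_s: 9.98
ee_pos: [0.5339, 0.1625, 0.0977]
eef_rot: [3.141, -0.0, -0.2]
force: [-1.5, -1.3, 8.7]
grip_width: 0.0118
grip_force: 49.9
```

Request:
carry_out(plan=[[[0,0,1,0,0,0,0],[0,0,0.8,0,0,0,0],[0,0,0,0,0,0,0],[0,0,0,0,0,-0.05,0],[0,0,0.2,0,0,-0.05,0],[0,0,0.2,0,0,-0.05,0],[0,0,0.2,0,0,-0.05,0],[0,0,0.2,0,0,-0.05,0],[0,0,0,0,0,-0.05,0]]])

```text
time_s: 10.73
ee_pos: [0.534, 0.1626, 0.0953]
eef_rot: [3.141, -0.001, 0.102]
force: [-2.9, -0.9, 9.0]
grip_width: 0.0115
grip_force: 50.0
```

```bash
python3 -c "
from h import *
o=telemetry.get_obs(); print(o['force'].round(1),o['moment'].round(2),o['eef_rot'])"
```

```text
[-2.9 -0.9  9. ] [-0.24  0.57 -0.05] [ 3.14149515e+00 -6.97108279e-04  1.02042864e-01]
```

Request:
carry_out(plan=[[[-0.1,0,0.6,0,0,-0.05,0],[-0.1,0,0.6,0,0,-0.05,0],[-0.1,0,0.6,0,0,-0.05,0],[-0.1,0,0.6,0,0,-0.05,0],[0,0,0.3,0,0,-0.05,0],[0,0,0.3,0,0,-0.05,0],[0,0,0.2,0,0,-0.05,0],[0,0,0.2,0,0,-0.05,0]]])

```text
time_s: 11.4
ee_pos: [0.5339, 0.1626, 0.0923]
eef_rot: [3.141, -0.002, 0.502]
force: [-2.6, -0.0, 12.8]
grip_width: 0.0114
grip_force: 50.0
```

Request:
carry_out(plan=[[[0,0,0.15,0,0,-0.05,0],[0,0,0.15,0,0,-0.05,0],[0,0,0.15,0,0,-0.05,0],[0,0,0.1,0,0,-0.05,0],[0,0,0.1,0,0,-0.05,0],[0,0,0.1,0,0,-0.05,0],[0,0,0.1,0,0,-0.05,0],[0,0,0,0,0,-0.05,0]]])

```text
time_s: 12.07
ee_pos: [0.5339, 0.1627, 0.0914]
eef_rot: [3.141, -0.001, 0.902]
force: [-2.0, -0.6, 11.6]
grip_width: 0.0119
grip_force: 50.0
```

Request:
carry_out(plan=[[[0,0,0.2,0,0,-0.05,0],[0,0,0.2,0,0,-0.05,0],[0,0,0.2,0,0,-0.05,0],[0,0,0.1,0,0,-0.05,0],[0,0,0.1,0,0,-0.05,0],[0,0,0,0,0,-0.05,0]]])

```text
time_s: 12.57
ee_pos: [0.5339, 0.1627, 0.0907]
eef_rot: [3.14, -0.001, 1.202]
force: [-3.7, 0.4, 14.0]
grip_width: 0.0117
grip_force: 50.1
```

Request:
carry_out(plan=[[[0,0,0,0,0,-0.05,0],[0,0,0,0,0,-0.05,0],[0,0,0,0,0,-0.05,0],[0,0,0,0,0,-0.02,0],[0,0,0,0,0,0,0],[0,0,0,0,0,0,0]]])

```text
time_s: 13.07
ee_pos: [0.5338, 0.1627, 0.0907]
eef_rot: [3.14, -0.001, 1.37]
force: [-3.1, -0.1, 13.3]
grip_width: 0.0117
grip_force: 50.0
```

```bash
python3 -c "
from h import *
for i in range(4): snap('side','pics/s6.png'); o=telemetry.get_obs(); print(o['force'].round(1),o['moment'].round(2),o['ee_pos'])
im=ld('side')['im'][:,:,::-1]; crop('side',214,105,334,195,'pics/c6.png',6)"
```

```text
[-3.3 -0.9 13.9] [-0.06  0.68 -0.22] [0.53381135 0.16268902 0.09067469]
[-3.4 -0.3 13.9] [-0.07  0.65 -0.24] [0.53382289 0.16268521 0.09068439]
[-3.2 -0.4 12.8] [-0.12  0.65 -0.17] [0.53380034 0.16272116 0.09068434]
[-3.8  0.6 13.9] [-0.09  0.66 -0.21] [0.53380403 0.16268901 0.0906925 ]
```

View pics/c6.png

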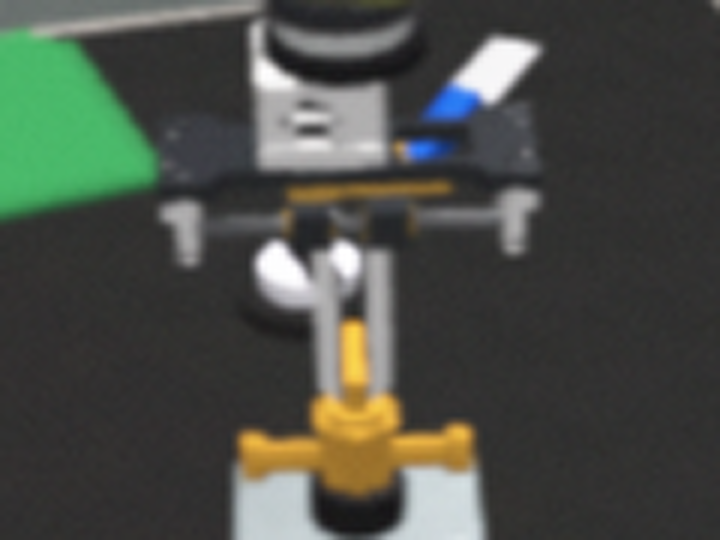

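The flange looks seated on the rim at crop (355,412). I'll ease off the spring until the force is zero and read the height there. Fully home gives about 0.0997.

Request:
carry_out(plan=[[[0,0,-1,0,0,0,0],[0,0,-1,0,0,0,0],[0,0,-1,0,0,0,0],[0,0,-1,0,0,0,0],[0,0,-1,0,0,0,0],[0,0,-1,0,0,0,0],[0,0,-1,0,0,0,0],[0,0,-1,0,0,0,0],[0,0,0,0,0,0,0],[0,0,0,0,0,0,0]]])

```text
time_s: 14.1
ee_pos: [0.5336, 0.1627, 0.0977]
eef_rot: [3.141, -0.0, 1.37]
force: [2.7, 1.2, 3.0]
grip_width: 0.0116
grip_force: 50.0
```

```bash
python3 -c "
from h import *
for i in range(4): snap('side','pics/s7.png'); o=telemetry.get_obs(); print(o['force'].round(1),o['moment'].round(2),o['ee_pos'])"
```

```text
[2.8 0.1 3.6] [ 0.23 -0.64 -0.14] [0.53362816 0.16266615 0.09764114]
[3.1 1.6 3.6] [ 0.2  -0.65 -0.14] [0.53361756 0.16267144 0.09764165]
[3.3 1.7 3.5] [ 0.31 -0.67 -0.09] [0.53361716 0.16267397 0.09764707]
[3.2 1.3 3.3] [ 0.26 -0.78 -0.13] [0.53360947 0.16265514 0.09765435]
```

Zero force extrapolates to about 0.100, so it's home within about 0.5 mm. I'll release and back off.

Request:
carry_out(plan=[[[0,0,-1,0,0,0,0],[0,0,-1,0,0,0,0],[0,0,0,0,0,0,0],[0,0,0,0,0,0,14],[0,0,0,0,0,0,20],[0,0,0,0,0,0,40],[0,0,0,0,0,0,40],[0,0,0,0,0,0,40],[0,0,0,0,0,0,40],[0,0,-10,0,0,0,40],[0,0,-20,0,0,0,40],[0,0,-30,0,0,0,40],[0,0,-30,0,0,0,40],[0,0,-20,0,0,0,40],[0,0,-5,0,0,0,40],[0,0,0,0,0,0,40]]])

```text
time_s: 15.63
ee_pos: [0.5338, 0.1627, 0.2162]
eef_rot: [3.139, -0.001, 1.37]
force: [-0.1, -0.5, -0.4]
grip_width: 0.0395
grip_force: 0.0
```

```bash
python3 -c "
from h import *
snap('side','pics/s8.png'); crop('side',234,125,324,195,'pics/c8.png',8)
q=[.534,.1627]; 
for z in (.088,.093,.098,.124): print(z,(px('side',[*q,z])-[234,125])*8)
d=np.array([np.cos(1.37),np.sin(1.37)])*.028
for s in(1,-1): print((px('side',[q[0]+s*d[0],q[1]+s*d[1],.124])-[234,125])*8,(px('side',[q[0]+s*d[0],q[1]+s*d[1],.129])-[234,125])*8)"
```

```text
0.088 [310.3258382  365.56997383]
0.093 [309.99774862 354.6977584 ]
0.098 [309.66784393 343.76539381]
0.124 [307.92248861 285.92790033]
[304.90844109 245.70536196] [304.56489231 234.48567433]
[311.05129745 327.68193118] [310.71224925 316.26894771]
```

View pics/c8.png

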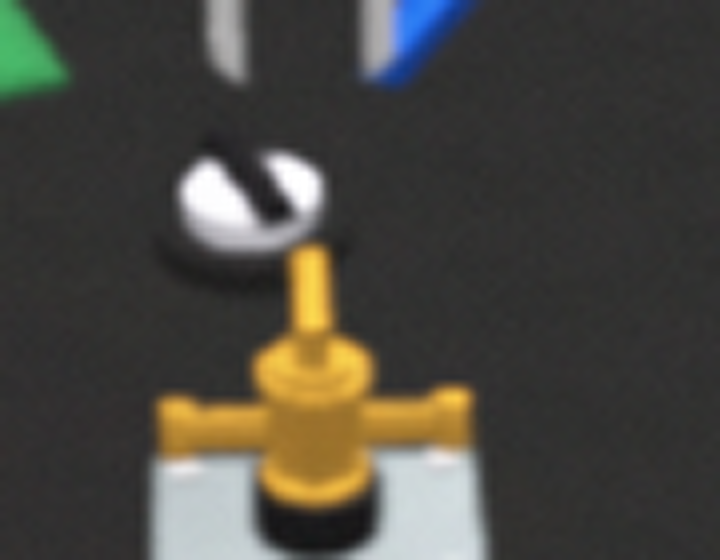

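The released plug stands upright and square across the stubs. Its bar top runs from (310,243) to (312,331), with its middle at row 287 against 286 predicted for fully home. The arm is clear, so I'll hand in.

```bash
python3 -c "
from h import *
print(ctrl.hand_in())"
```

```text
the job is handed in; nothing more can be done
None
```

I fitted the brass T-plug in the cock and handed the job in; no verdict came back. By my last picture and force readings the flange is on the rim (within about 0.5 mm), the handle is square across the stubs, the arm is clear, and the push stayed near 14 N, about 9.5 mm of squash.

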